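# Set up a glazing post and balance a wafer on it

### The arm

A 6-joint arm with a two-finger parallel gripper is mounted at the origin on the work surface. World frame = base frame: x ahead of the robot, y to its left, z up, the work surface at z = 0. Lengths are in m, angles in rad, forces in N, time in s.
With the tool pointing down it reaches from about 0.425 to 0.95 m from the base axis. Payload 3.5 kg.
Tool frame: the origin (TCP) lies between the finger pads; the fingertips stand 19 mm ahead of it and the grasp point (between the pads) is the TCP; z points along the fingers, y is the line along which they close (so a half turn about z gives the same grasp; the last joint's range is limited). The gripper opens to 85 mm and grips with 20 to 120 N. Pads are 22 mm wide; open, the fingers measure 114 mm over their backs; the gripper's body (76 mm by 85 mm) begins 54 mm behind the grasp point. The pads swing forward as they close: fully open they stand 13 mm farther back than shut.
Start: joints at [1.059, 0.286, 1.577, -0, 1.279, -0.15], TCP at [0.239, 0.631, 0.25] pointing down, gripper open.
Joint ranges: [-2.77, 2.77], [-0.9, 2.22], [0.21, 2.48], [-1.53, 4.67], [0.24, 2.81], [-2.84, 2.84]. Speed limits (rad/s): [2.79, 2.79, 3.14, 3.14, 3.14, 3.14].

### API

Orientations are given as a unit quaternion [x, y, z, w].
In Python, from plant import monitor, eyes, ctrl gives the robot as it stands.
- The arm moves only by the shell command python3 -m handwheel 'ROWS' [FORCE]. ROWS is JSON, a list of rows, each a list of 7 numbers: the shift along the tool's x, y, z in units of 40 cm (1.0 is 40 cm), then the turn, a rotation vector about the tool's x, y, z in units of pi rad (1.0 is pi rad), then the opening, from -1 (shut) to 1 (fully open). A call has 1 to 12 rows; each row is the pose to reach, as a shift and turn from the pose commanded when the call began, along the tool's axes at that moment, turning the shorter way round; what a row does not reach only later rows make up. A row lasts 1/8 s, in which the tool goes at most 62.5 mm and 10.7 degrees, less where a joint would pass 70% of its speed; a pose out of reach is approached as far as the arm can. A call with a number of a shift or a turn outside -1 to 1 is refused whole. A call with a gripper value outside its range is refused whole. The fingers move at their own pace and stop on an object; FORCE is the grip in N (left out, the last holds). Time passes only in rows, so rows that repeat a pose let the fingers close. It gives the time, the measured TCP pose, the force, the opening and the grip force at its end, in the units of the state.
- monitor.get_state(): the state, without advancing time (a new reading comes with each control period).
- eyes.read_camera(name): name is "side" or "top" or "wrist"; returns the picture (480x640x3 uint8, red, green, blue); there is no depth.
- eyes.camera_params(name): a dict with "K" (3x3 intrinsics, pixels), "R" (3x3) and "t" (3): a world point X has camera coordinates R X + t. Camera axes: x right, y down, z forward; pixel columns grow to the right and rows downward; lengths in m; the calibration is good to about 2 mm. A picture is of the moment at which its call begins: read the wrist's pose just before it. camera_params takes no time and is no camera call; for the wrist camera it gives the pose at the moment of the call.
- ctrl.sign_off(): hands the job in; it is judged then, once.
The state is a dict: "time": time; "qpos": joint angles; "dq": joint speeds; "joint_efforts": joint torques, N m; "eef_pos": TCP position; "tcp_rot": TCP orientation; "contact_force": force on the tool from outside, world axes, zero at the start; "wrist_torque": the same for the moment, N m; "opening": opening from 0.0 (shut) to 1.0 (fully open); "finger_force": force on a finger pad.
Only numpy, scipy, OpenCV 4.12 (cv2) and the standard library are available. Lean on these libraries where they do the work, as an engineer would, in place of code of your own. Each camera call takes 0.05 s, during which the arm holds its last target. There are 200 camera calls.

### The job

Get the wafer slice ready for glazing: plug the square stem of the blue domed post into the white socket in the drip tray until it is fully home, then take the wafer slice from its sloping rack and balance it, same side up and centred, on top of the dome so that it stays there by itself, about level. Leave the other things on the table where they are.

Things in the scene. Friction and masses are not known exactly. Their poses are not given: they have to be found in the camera images.
- post: loose blue post, upright. Bottom: square stem 28 x 28 mm, 26 mm long (last 5 mm tapered to 23 mm); above it a square body 48 x 48 mm, 48 mm high, same yaw, its underside the shoulder that rests on the socket block; on top a white dome. Height 82 mm, about 0.16 kg. Origin: centre of the stem's foot; z up, x and y across the flat sides
- dome_top (a point): highest point of the post's white dome (soft silicone cap, 48 mm across, 8 mm high, curved with a radius of 70 mm near its top), on the post's axis 82 mm above its foot
- tray: fixed dark square drip tray, 130 x 130 mm with a 14 mm high rim; in its middle a white socket block, 64 x 64 mm, whose top is 40 mm above the table. Origin: centre of its underside; x and y along the sides
- socket (a point): centre of the mouth of the square hole in the top of the socket block, 40 mm above the table; hole 30 x 30 mm, 30 mm deep, sides along the tray's x and y; any quarter turn fits
- rack: fixed rack: a black foot 120 x 74 mm carries a steel strip 30 mm wide and 100 mm long that slopes at 35 degrees, falling along the rack's +x; a lip at its lower end stands 8 mm above the strip. The middle of the strip's top face is 75 mm above the table. Origin: centre of the foot's underside
- wafer: layered wafer slice with brown ribs, 80 mm (its x) by 58 mm (its y) by 12 mm thick (its z), about 45 g, loose. It lies on the rack's sloping strip, its x down the slope and its lower end at the lip; its long sides overhang the strip by 14 mm each. Origin: centre of its underside
- jar: bystander, leave alone: small closed jar with red lid, 44 mm across, 60 high. Origin: centre of its underside
- cutter: bystander, leave alone: plain steel ring cutter, 52 mm across, 35 high. Origin: centre of its underside
- chocolate: bystander, leave alone: dark chocolate slab, 70 x 45 x 10 mm. Origin: centre of its underside
- spatula: bystander, leave alone: spatula lying flat, 240 mm long. Origin: centre of its underside
- bowl: bystander, leave alone: steel bowl, 90 mm across, 40 high. Origin: centre of its underside
- sheet: bystander, leave alone: large ribbed wafer sheet, 80 x 140 x 8 mm, lying flat. Origin: centre of its underside
- cup: bystander, leave alone: white cup, 60 mm across, 70 high. Origin: centre of its underside
There are look-alikes about, which are no part of the job. What is shaped like the wafer but turquoise is not meant.

How it is judged:
By the outcome, as a careful person would: the job done as asked, in the order asked, and still so for the second after the job is handed in, with the robot touching nothing.
It also fails if it takes over 67 s, if anything falls off the work surface, if the arm or the gripper's body presses on something with over 40 N, if the wrist force passes 120 N, or if a joint passes its speed limit or range.

## Working session

There is one attempt and no reset: what is moved stays moved. The work goes in short steps, Python scripts to look and compute and a shell command to move; the robot and the scene stay as the last step left them, time stands still between calls to the robot, and variables do not carry over. Pictures are saved under pics/ and viewed, at most 10 in all, crops included, and the job is handed in when it is done.

```bash
mkdir -p pics; ls
python3 - <<'E'
from plant import monitor, eyes, ctrl
import cv2,numpy as np
np.set_printoptions(precision=4,suppress=True)
print(monitor.get_state())
for n in ["top","side"]:
    im=eyes.read_camera(n); cv2.imwrite(f"pics/{n}0.png",im[...,::-1])
    p=eyes.camera_params(n);print(n,p); R=np.array(p["R"]);print(-R.T@np.array(p["t"]))
E
```

```text
pics
{'time': 0.0, 'qpos': array([ 1.059 ,  0.2872,  1.5782,  0.    ,  1.2786, -0.15  ]), 'dq': array([ 0.0002, -0.0014,  0.001 ,  0.0002,  0.0005,  0.0012]), 'joint_efforts': array([ -0.0001, -40.5976, -29.2628,  -0.0001,   0.0059,   0.    ]), 'eef_pos': array([0.2386, 0.6308, 0.2489]), 'tcp_rot': array([ 0.1799,  0.9837, -0.0011, -0.0004]), 'contact_force': array([-0.2712,  0.1854, -0.0424]), 'wrist_torque': array([0.036 , 0.0025, 0.0205]), 'finger_force': 0.0, 'opening': 1.002029974575267}
top {'K': array([[618.1896,   0.    , 322.0665],
       [  0.    , 618.1896, 236.2   ],
       [  0.    ,   0.    ,   1.    ]]), 'R': array([[ 0.0254, -0.9996,  0.0092],
       [-0.997 , -0.026 , -0.0724],
       [ 0.0726, -0.0073, -0.9973]]), 't': array([0.0709, 0.4973, 1.7376])}
[0.3679 0.0965 1.7683]
side {'K': array([[615.3854,   0.    , 325.628 ],
       [  0.    , 615.3854, 236.0508],
       [  0.    ,   0.    ,   1.    ]]), 'R': array([[ 0.8226, -0.5683,  0.0182],
       [-0.2816, -0.435 , -0.8553],
       [ 0.4939,  0.6985, -0.5179]]), 't': array([-0.3557,  0.2456,  1.0552])}
[-0.1594 -0.8323  0.7629]
```

View pics/top0.png

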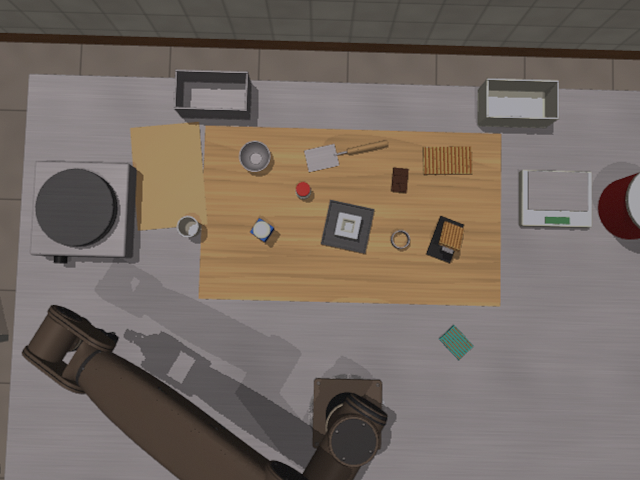

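View pics/side0.png

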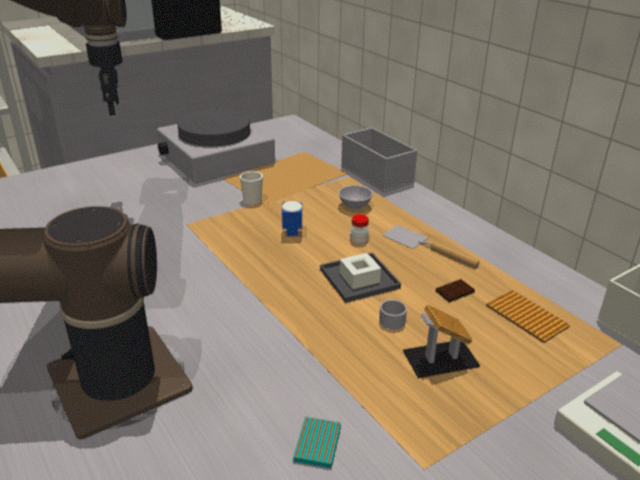

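Both views agree on these items:

- **Post:** blue/white at top (262,231), side (291,218).
- **Tray and socket:** top (348,227), side (360,272).
- **Rack with wafer:** top (446,240), side (445,325).
- **Wafer look-alikes:** turquoise slice at top (456,342), which is excluded, and the flat ribbed sheet at (447,160), a bystander. I choose the brown slice on the rack at (451,236).
- **Post look-alikes:** cup (189,227) and jar (303,189). I choose the blue one at (262,231).

Next is one close crop to check these.

Run:
```python
import cv2,numpy as np
t=cv2.imread("pics/top0.png");s=cv2.imread("pics/side0.png")
def c(im,x,y,w,h,W,H): return cv2.resize(im[y:y+h,x:x+w],(W,H),interpolation=cv2.INTER_CUBIC)
# top: post 240-290 x 210-250 ; tray 315-380 x195-259 ; rack 420-470x210-268
a=np.hstack([c(t,240,210,40,40,260,260),c(t,316,196,64,64,260,260),c(t,420,210,60,60,260,260)])
b=np.hstack([c(s,266,190,52,52,260,260),c(s,315,240,90,90,260,260),c(s,396,295,90,90,260,260)])
cv2.imwrite("pics/crop0.png",np.vstack([a,b]))
```

```text
(no output)
```

View pics/crop0.png

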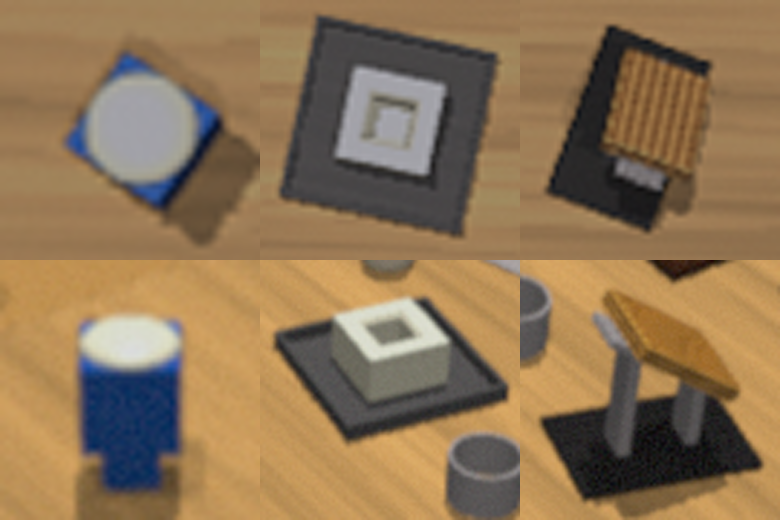

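The crops confirm the choice: blue post with a white dome, white socket with a square hole in the dark tray, and the brown ribbed slice on the sloping strip. The bare strip end at montage (640,172) is the upper end. Now the positions.

```bash
cat > h.py <<'E'
from plant import monitor, eyes, ctrl
import cv2,numpy as np
from scipy.spatial.transform import Rotation as Ro
np.set_printoptions(precision=4,suppress=True)
def world(P,px,z):
    K,R,t=[np.array(P[k]) for k in "KRt"]
    px=np.atleast_2d(px).astype(float); z=np.broadcast_to(z,len(px))
    d=np.c_[px,np.ones(len(px))]@np.linalg.inv(K).T@R; c=-R.T@t
    return c+d*((z-c[2])/d[:,2])[:,None]
def quad(W):  # centre, mean side lengths, side angle mod 90 (deg)
    e=np.roll(W,-1,0)-W; a=np.degrees(np.arctan2(e[:,1],e[:,0]))
    return W.mean(0),np.linalg.norm(e,axis=1)*1e3,a
def proj(P,X):
    K,R,t=[np.array(P[k]) for k in "KRt"]; c=np.atleast_2d(X)@R.T+t; c=c@K.T
    return c[:,:2]/c[:,2:]
def down(yaw): # tool z down, tool y along world yaw (rad)
    y=np.array([np.cos(yaw),np.sin(yaw),0]); z=np.array([0,0,-1.]); return Ro.from_matrix(np.c_[np.cross(y,z),y,z])
def go(p,Rt=None):  # shift & turn in row units from measured pose
    s=monitor.get_state(); R0=Ro.from_quat(s["tcp_rot"]); Rt=R0 if Rt is None else Rt
    print("row",R0.inv().apply(np.array(p)-s["eef_pos"])/.4,(R0.inv()*Rt).as_rotvec()/np.pi)
E
python3 - <<'E'
from h import *
P=eyes.camera_params("top")
f=lambda m,ox,oy,mx,s:[(( x-mx)/s+ox,y/s+oy) for x,y in m]
post=f([(65,142),(125,52),(220,110),(162,210)],240,210,0,6.5)
dome=f([(141,127)],240,210,0,6.5)
s=260/64
tray=f([(318,16),(497,56),(462,236),(282,196)],316,196,260,s)
blk=f([(353,65),(446,86),(430,177),(335,157)],316,196,260,s)
s=260/60
foot=f([(611,27),(710,63),(651,231),(549,193)],420,210,520,s)
waf=f([(630,48),(710,75),(688,172),(606,146)],420,210,520,s)
print("dome",world(P,dome,.08))
for n,q,z in [("post",post,.074),("tray",tray,.014),("blk",blk,.04),("foot",foot,.008),
  ("waf",waf,.08+np.array([-1,-1,1,1])*.023)]: print(n,*quad(world(P,q,z)))
E
```

```text
dome [[0.5048 0.2499 0.08  ]]
post [0.5047 0.2496 0.074 ] [45.7083 47.2403 48.8231 50.203 ] [ -31.7759 -119.9405  151.7047   56.4986]
tray [0.5239 0.0106 0.014 ] [128.9657 129.1361 128.9605 129.3541] [-101.1607  170.1686   78.9362   -9.8313]
blk [0.5248 0.0111 0.04  ] [65.9666 64.1278 66.9909 65.0881] [-101.2828  171.2675   79.5707   -9.6659]
foot [ 0.4955 -0.2693  0.008 ] [ 69.4656 118.2682  71.4326 117.7995] [-108.6319  161.2986   70.977   -19.6576]
waf [ 0.5027 -0.2722  0.08  ] [54.1152 83.4972 53.5164 84.3295] [-107.2782  159.7319   73.8195  -19.732 ]
```

Run:
```python
from h import *
go([.505,.25,.26],down(np.radians(59.1)))
```

```text
row [-0.9599 -0.6547 -0.0263] [-0.0007 -0.0001  0.0565]
```

```bash
python3 -m handwheel '[[-0.48,-0.327,-0.02,0,0,0.03,1],[-0.96,-0.655,-0.026,0,0,0.0565,1],[-0.96,-0.655,-0.026,0,0,0.0565,1],[-0.96,-0.655,-0.026,0,0,0.0565,1],[-0.96,-0.655,-0.026,0,0,0.0565,1],[-0.96,-0.655,-0.026,0,0,0.0565,1],[-0.96,-0.655,-0.026,0,0,0.0565,1],[-0.96,-0.655,-0.026,0,0,0.0565,1],[-0.96,-0.655,-0.026,0,0,0.0565,1],[-0.96,-0.655,-0.026,0,0,0.0565,1],[-0.96,-0.655,-0.026,0,0,0.0565,1],[-0.96,-0.655,-0.026,0,0,0.0565,1]]'
python3 - <<'E'
from h import *
P=eyes.camera_params("wrist"); im=eyes.read_camera("wrist")
cv2.imwrite("pics/w1.png",im[...,::-1]); np.savez("w1.npz",**P)
s=monitor.get_state();print(s["eef_pos"],s["tcp_rot"]); R=np.array(P["R"]);print(-R.T@P["t"],P["K"][0],R[2])
print(proj(P,[[.505,.25,.082],[.505,.25,0]]))
E
```

```text
time: 1.6
eef_pos: [0.5047, 0.2513, 0.2607]
tcp_rot: [0.266, 0.964, -0.0, -0.0]
contact_force: [-0.0, -0.7, -0.3]
opening: 1.0
finger_force: 0.0
[0.5048 0.2511 0.2607] [ 0.2657  0.9641 -0.     -0.0001]
[0.4449 0.2865 0.3843] [363.872   0.    328.064] [ 0.2324 -0.1386 -0.9627]
[[327.4461 219.1326]
 [327.5614 201.7361]]
```

View pics/w1.png

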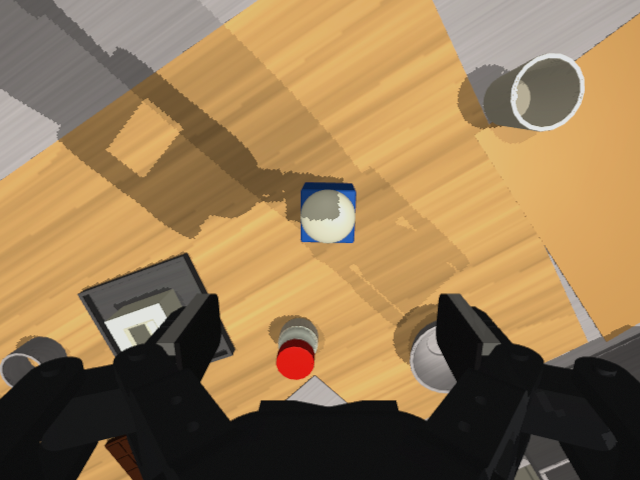

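Wrist view: the post is at about (328,216), its sides parallel to the image axes, so the yaw is right. I'll take its edges from the blue mask.

Run:
```python
from h import *
P=dict(np.load("w1.npz")); im=cv2.imread("pics/w1.png").astype(int)
m=((im[...,0]>im[...,2]*1.6+15)&(im[...,0]>50)).astype(np.uint8)[160:270,280:380]
pts=np.argwhere(m)+[160,280]; print(len(pts))
for v in (190,195,200,210,220,230,238,241,243): 
    c=pts[pts[:,0]==v][:,1]; print(v,c.min() if len(c) else 0,c.max() if len(c) else 0)
for u in (303,306,329,351,354):
    c=pts[pts[:,1]==u][:,0]; g=im[:,u,0]; print(u,c.min(),c.max(),im[186:198,u,0])
for z,q in [(.074,[(302,192),(355.5,192),(355.5,243),(302,243)])]: print(*quad(world(P,q,z)))
```

```text
806
190 301 354
195 301 355
200 301 355
210 0 0
220 0 0
230 301 353
238 301 353
241 302 352
243 0 0
303 187 241 [ 64  67  67  88  98 104 104 104 105 104 104 104]
306 183 241 [ 67  68  67  88  97 104 104 104 103 103 103 104]
329 183 188 [ 68  67  67  79 100 109 113 114 116 119 121 123]
351 184 242 [ 67  68  68  67 126 158 181 183 183 183 182 183]
354 190 208 [ 89  87  79  75 115 153 174 175 175 174 173 172]
[0.5063 0.2505 0.074 ] [45.8478 45.6672 47.6643 45.6653] [  59.1662  -29.6638 -120.8349  148.0569]
```

Run:
```python
from h import *
P=dict(np.load("w1.npz"))
W=world(P,[(301,189.7),(355.5,189.7),(354.8,242.5),(301.3,242.5)],.074);print(*quad(W))
go([*W.mean(0)[:2],.058],down(np.radians(59.1))); print(monitor.get_state()["qpos"])
```

```text
[0.505  0.2507 0.074 ] [46.6246 47.1709 47.6458 47.1736] [  59.1662  -30.4209 -120.8349  148.3388]
row [-0.001  -0.0006  0.5067] [-0.     -0.      0.0005]
[ 0.2817  0.0339  1.8428  0.      1.265  -0.7513]
```

```bash
python3 -m handwheel '[[0,0,0.15,0,0,0,1],[0,0,0.3,0,0,0,1],[0,0,0.42,0,0,0,1],[0,0,0.507,0,0,0,1],[0,0,0.507,0,0,0,1],[0,0,0.507,0,0,0,0.3],[0,0,0.507,0,0,0,-1],[0,0,0.507,0,0,0,-1],[0,0,0.507,0,0,0,-1],[0,0,0.507,0,0,0,-1],[0,0,0.507,0,0,0,-1]]' 20
```

```text
time: 3.02
eef_pos: [0.5069, 0.2507, 0.0604]
tcp_rot: [0.266, 0.964, 0.001, 0.002]
contact_force: [-0.7, -1.2, 6.3]
opening: 0.564
finger_force: 24.0
```

```bash
python3 -m handwheel '[[0,0,0,0,0,0,1],[0,0,0,0,0,0,1],[0,0,0,0,0,0,1],[0,0,0,0,0,0,1],[0,0,-0.14,0,0,0,1],[0,0,-0.25,0,0,0,1],[0,0,-0.25,0,0,0,1]]'
```

```text
time: 3.9
eef_pos: [0.5081, 0.2512, 0.1629]
tcp_rot: [0.266, 0.964, 0.003, 0.004]
contact_force: [-0.3, 0.2, 0.6]
opening: 1.0
finger_force: 0.0
```

Run:
```python
from h import *
s=monitor.get_state();print(s["eef_pos"],s["tcp_rot"],s["qpos"],s["dq"],s["contact_force"])
go([.505,.2507,.163],down(np.radians(-31)))
P=eyes.camera_params("wrist"); im=eyes.read_camera("wrist")
cv2.imwrite("pics/w2.png",im[...,::-1]); np.savez("w2.npz",**P)
s=monitor.get_state();print(s["eef_pos"],s["tcp_rot"],s["qpos"])
im=im[...,::-1].astype(int)
print(proj(P,[[.505,.2507,.082]]))
m=((im[...,0]>im[...,2]*1.6+15)&(im[...,0]>50)); p=np.argwhere(m[:330,200:450])+[0,200]; print(p.min(0),p.max(0))
```

```text
[0.5081 0.2512 0.1629] [0.2663 0.9639 0.0025 0.0041] [ 0.2802  0.1343  1.9236  0.      1.0741 -0.7514] [-0.0011  0.0482  0.0679  0.0001 -0.0138  0.0003] [-0.2576  0.1676  0.593 ]
row [ 0.006  -0.0052 -0.0004] [ 0.0034 -0.0001  0.5006]
[0.5065 0.2507 0.16  ] [0.2664 0.9639 0.0011 0.0019] [ 0.2801  0.1365  1.9268  0.      1.0739 -0.7514]
[[324.2855 250.3399]]
[195 285] [279 362]
```

View pics/w2.png

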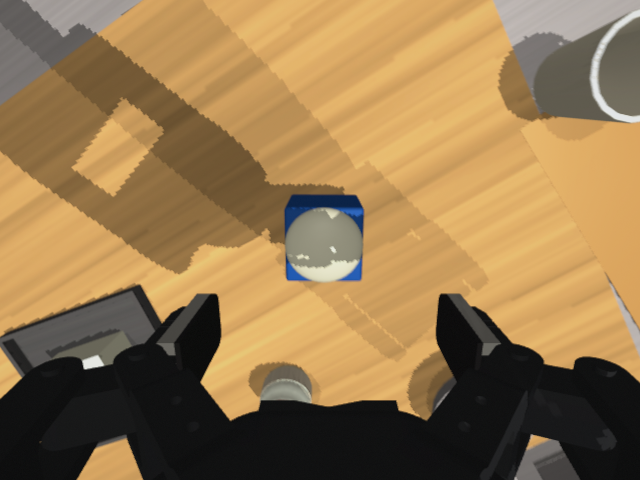

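Post unmoved and square in view (u 285–362, body top v about 206–280). The arm was still settling. I'll turn 90° for the second, cross-centring grip.

```bash
python3 -m handwheel '[[0,0,0,0,0,0.06,1],[0,0,0,0,0,0.12,1],[0,0,0,0,0,0.18,1],[0,0,0,0,0,0.24,1],[0,0,0,0,0,0.3,1],[0,0,0,0,0,0.36,1],[0,0,0,0,0,0.42,1],[0,0,0,0,0,0.48,1],[0,0,0,0,0,0.5,1],[0,0,0,0,0,0.5,1],[0,0,0,0,0,0.5,1],[0,0,0,0,0,0.5,1]]'
python3 - <<'E'
from h import *
P=dict(np.load("w2.npz")); print(*quad(world(P,[(285.5,206.5),(362.5,206.5),(362,281),(286,281)],.074)))
s=monitor.get_state();print(s["eef_pos"],s["tcp_rot"],s["qpos"])
P=eyes.camera_params("wrist"); im=eyes.read_camera("wrist")
cv2.imwrite("pics/w3.png",im[...,::-1]); np.savez("w3.npz",**P)
im=im[...,::-1].astype(int)
m=((im[...,0]>im[...,2]*1.6+15)&(im[...,0]>50)); p=np.argwhere(m[:330,200:450])+[0,200]; print(p.min(0),p.max(0))
go([.505,.2507,.058],down(np.radians(-31)))
E
```

```text
time: 5.45
eef_pos: [0.5051, 0.2503, 0.1574]
tcp_rot: [0.87, 0.493, -0.0, -0.0]
contact_force: [-0.6, -0.4, -0.5]
opening: 0.999
finger_force: 0.0
[0.5042 0.251  0.074 ] [45.64   47.72   47.8051 47.6461] [  58.9938  -29.7975 -121.0989  147.6006]
[0.5051 0.2503 0.1574] [ 0.8698  0.4934 -0.0004 -0.0001] [0.2801 0.1392 1.929  0.     1.0742 0.8188]
[200 290] [287 369]
row [ 0.0008 -0.0007  0.2491] [-0.0001  0.0001  0.0007]
```

```bash
python3 -m handwheel '[[0,0,0.1,0,0,0,1],[0,0,0.2,0,0,0,1],[0,0,0.248,0,0,0,1],[0,0,0.248,0,0,0,1],[0,0,0.248,0,0,0,1],[0,0,0.248,0,0,0,1],[0,0,0.248,0,0,0,-1],[0,0,0.248,0,0,0,-1],[0,0,0.248,0,0,0,-1],[0,0,0.248,0,0,0,-1],[0,0,0.248,0,0,0,-1],[0,0,0.248,0,0,0,-1]]' 60
python3 - <<'E'
from h import *
s=monitor.get_state();print(s["eef_pos"],s["tcp_rot"])
go([.5244,.0109,.15],down(np.radians(-10.4)))
E
```

```text
time: 7.0
eef_pos: [0.5059, 0.2505, 0.0594]
tcp_rot: [0.87, 0.493, 0.001, 0.0]
contact_force: [1.0, -0.8, 5.8]
opening: 0.553
finger_force: 62.9
[0.5059 0.2505 0.0594] [0.8699 0.4932 0.0007 0.0001]
row [-0.4901  0.3475 -0.2266] [ 0.0003 -0.0003 -0.1139]
```

```bash
python3 - <<'E'
from h import *
go([.539,.091,.165],down(np.radians(-10.4)))
E
python3 -m handwheel '[[0,0,-0.12,0,0,0,-1],[0,0,-0.24,0,0,0,-1],[0,0,-0.27,0,0,0,-1],[0,0,-0.27,0,0,0,-1]]' 60
```

```text
row [-0.2994  0.276  -0.264 ] [ 0.0003 -0.0003 -0.1139]
time: 7.5
eef_pos: [0.5049, 0.2502, 0.1661]
tcp_rot: [0.87, 0.493, -0.0, -0.0]
contact_force: [-0.9, -0.1, -1.9]
opening: 0.555
finger_force: 62.3
```

```bash
python3 -m handwheel '[[-0.15,0.138,0,0,0,-0.057,-1],[-0.299,0.276,0,0,0,-0.114,-1],[-0.299,0.276,0,0,0,-0.114,-1],[-0.299,0.276,0,0,0,-0.114,-1],[-0.299,0.276,0,0,0,-0.114,-1],[-0.299,0.276,0,0,0,-0.114,-1],[-0.299,0.276,0,0,0,-0.114,-1],[-0.299,0.276,0,0,0,-0.114,-1],[-0.299,0.276,0,0,0,-0.114,-1]]' 60
python3 - <<'E'
from h import *
P=eyes.camera_params("wrist"); im=eyes.read_camera("wrist")
cv2.imwrite("pics/w4.png",im[...,::-1]); np.savez("w4.npz",**P)
s=monitor.get_state();print(s["eef_pos"],s["tcp_rot"])
c=proj(P,[[.5244,.0109,.04]])[0];print(c)
x,y=max(0,int(c[0])-120),max(0,int(c[1])-90)
cr=cv2.imread("pics/w4.png")[y:y+180,x:x+240];print(x,y,cr.shape)
cv2.imwrite("pics/w4c.png",np.hstack([cv2.resize(cr,None,fx=3.3,fy=3.3,interpolation=cv2.INTER_CUBIC)]))
E
```

```text
time: 8.62
eef_pos: [0.5386, 0.0914, 0.1668]
tcp_rot: [0.768, 0.641, 0.0, 0.0]
contact_force: [-0.3, 0.4, -1.6]
opening: 0.554
finger_force: 62.5
[0.5386 0.0913 0.1668] [0.768  0.6404 0.0001 0.0001]
[329.9359 334.9149]
209 244 (180, 240, 3)
```

View pics/w4c.png

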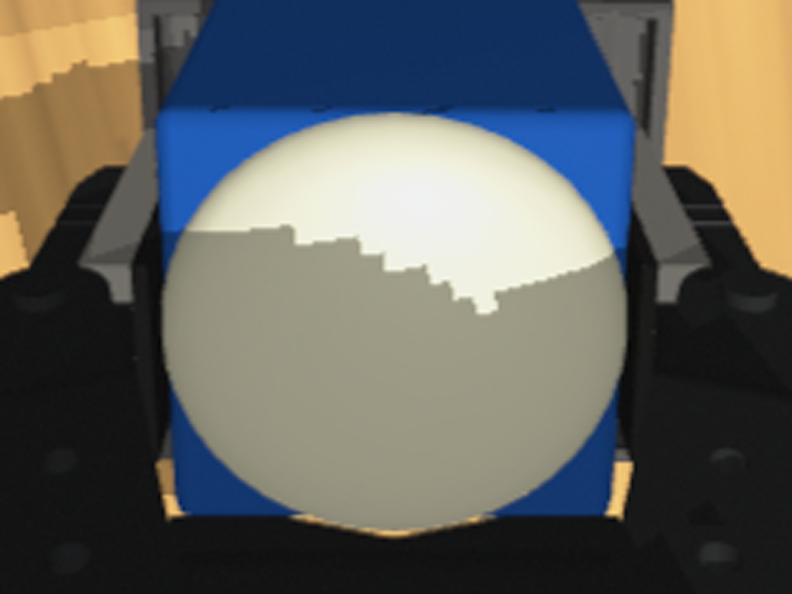

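The crop shows only the gripped post, square between the pads. The camera sits on the tool's +x side, so I'll pass to the other side of the socket to see it unobstructed.

```bash
python3 -m handwheel '[[-0.15,0,0,0,0,0,-1],[-0.3,0,0,0,0,0,-1],[-0.4,0,0,0,0,0,-1],[-0.4,0,0,0,0,0,-1],[-0.4,0,0,0,0,0,-1],[-0.4,0,0,0,0,0,-1],[-0.4,0,0,0,0,0,-1],[-0.4,0,0,0,0,0,-1]]' 60
python3 - <<'E'
from h import *
P=eyes.camera_params("wrist"); im=eyes.read_camera("wrist")
cv2.imwrite("pics/w5.png",im[...,::-1]); np.savez("w5.npz",**P)
s=monitor.get_state();print(s["eef_pos"],s["tcp_rot"])
c=proj(P,[[.5244,.0109,.04]])[0];print(c)
x,y=max(0,int(c[0])-100),max(0,int(c[1])-75)
cr=cv2.imread("pics/w5.png")[y:y+150,x:x+200];print(x,y,cr.shape)
cv2.imwrite("pics/w5c.png",cv2.resize(cr,None,fx=4,fy=4,interpolation=cv2.INTER_CUBIC))
E
```

```text
time: 9.68
eef_pos: [0.5098, -0.0657, 0.1667]
tcp_rot: [0.768, 0.641, -0.0, -0.0]
contact_force: [-0.1, -0.0, -1.5]
opening: 0.557
finger_force: 62.4
[ 0.5099 -0.0658  0.1667] [ 0.7679  0.6406 -0.     -0.0001]
[330.3514 118.4402]
230 43 (150, 200, 3)
```

View pics/w5c.png

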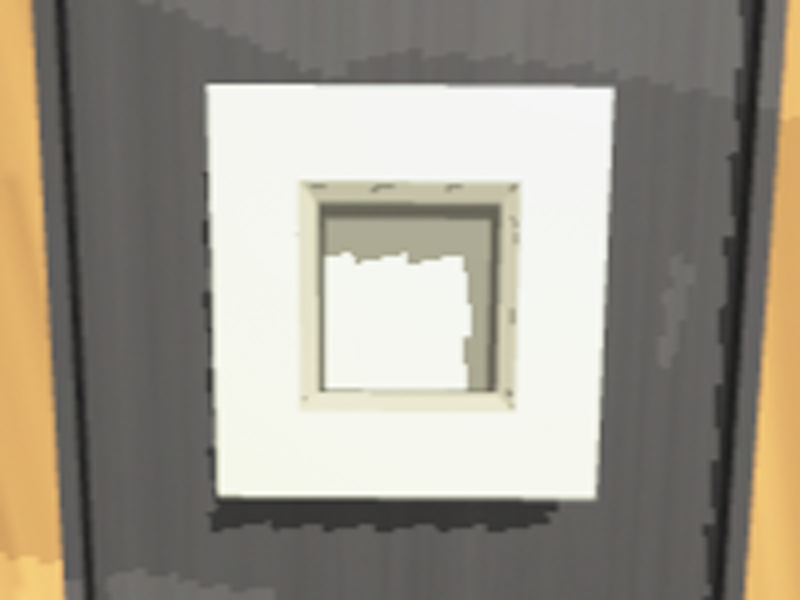

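Socket block is clear: top corners in crop (207,84),(614,87),(597,498),(217,496), hole about (300–520,182–409). Next I measure the socket, and the post in the hand from the previous crop.

Run:
```python
from h import *
f=lambda m,ox,oy,s:[((x+.5)/s-.5+ox,(y+.5)/s-.5+oy) for x,y in m]
P=dict(np.load("w5.npz"))
b=quad(world(P,f([(207,84),(614,87),(597,498),(217,496)],230,43,4),.04));print(*b)
print(*quad(world(P,f([(300,182),(520,182),(515,409),(301,409)],230,43,4),.04)))
P=dict(np.load("w4.npz"))
W=world(P,f([(160,108),(633,108)],209,244,3.3),.1668+.0155);print(W)
R=Ro.from_quat([0.768,0.6404,0,0]); print("in tool mm",R.inv().apply(W-[.5386,.0913,.1668])*1e3)
go([*b[0][:2],.13],down(np.radians(-10.4)))
```

```text
[0.5255 0.0114 0.04  ] [64.1974 63.9657 64.4644 64.0741] [ -10.7335 -100.5773  169.3629   79.1838]
[0.5255 0.0116 0.04  ] [35.2807 35.3347 35.7257 35.3398] [ -10.3448 -100.3494  169.6588   78.9292]
[[0.5199 0.1199 0.1823]
 [0.5649 0.1117 0.1823]]
in tool mm [[ 24.7618 -23.5327 -15.5   ]
 [ 24.7484  22.1751 -15.5   ]]
row [0.197  0.0038 0.0917] [-0.     -0.      0.0004]
```

```bash
python3 -m handwheel '[[0.1,0.0055,0,0,0,0.001,-1],[0.195,0.0055,0,0,0,0.001,-1],[0.195,0.0055,0.06,0,0,0.001,-1],[0.195,0.0055,0.12,0,0,0.001,-1],[0.195,0.0055,0.15,0,0,0.001,-1],[0.195,0.0055,0.15,0,0,0.001,-1],[0.195,0.0055,0.15,0,0,0.001,-1],[0.195,0.0055,0.15,0,0,0.001,-1],[0.195,0.0055,0.17,0,0,0.001,-1],[0.195,0.0055,0.185,0,0,0.001,-1],[0.195,0.0055,0.195,0,0,0.001,-1],[0.195,0.0055,0.195,0,0,0.001,-1]]' 60; python3 -m handwheel '[[0,0,0.01,0,0,0,-1],[0,0,0.02,0,0,0,-1],[0,0,0.03,0,0,0,-1],[0,0,0.04,0,0,0,-1],[0,0,0.045,0,0,0,-1],[0,0,0.045,0,0,0,-1],[0,0,0.045,0,0,0,-1]]'
```

```text
time: 11.22
eef_pos: [0.5257, 0.0104, 0.088]
tcp_rot: [0.769, 0.639, -0.0, -0.001]
contact_force: [1.3, 2.1, -2.6]
opening: 0.552
finger_force: 62.4
time: 12.1
eef_pos: [0.5265, 0.0103, 0.0734]
tcp_rot: [0.769, 0.639, -0.0, -0.001]
contact_force: [-5.2, 5.2, 15.8]
opening: 0.554
finger_force: 64.4
```

```bash
python3 -m handwheel '[[0,0,0.005,0,0,0,-1],[0,0,0.01,0,0,0,-1],[0,0,0.014,0,0,0,-1],[0,0,0.014,0,0,0,-1],[0,0,0.014,0,0,0,-1],[0,0,0.014,0,0,0,-1]]'
```

```text
time: 12.85
eef_pos: [0.5266, 0.0103, 0.0733]
tcp_rot: [0.769, 0.639, -0.002, -0.002]
contact_force: [-23.1, 7.1, 48.0]
opening: 0.555
finger_force: 68.3
```

Stopped at z 73 mm with a -23 N side load: jammed about 4 mm short. I'll ease off, shift toward -x, and press again.

```bash
python3 -m handwheel '[[0,0,-0.012,0,0,0,-1],[0,-0.0015,-0.016,0,0,0,-1],[0.001,-0.003,-0.016,0,0,0,-1],[0.001,-0.003,-0.016,0,0,0,-1],[0.001,-0.003,-0.016,0,0,0,-1]]'; python3 -m handwheel '[[0,0,0.006,0,0,0,-1],[0,0,0.012,0,0,0,-1],[0,0,0.018,0,0,0,-1],[0,0,0.018,0,0,0,-1],[0,0,0.018,0,0,0,-1]]'
```

```text
time: 13.48
eef_pos: [0.5263, 0.0103, 0.0735]
tcp_rot: [0.769, 0.639, 0.001, 0.001]
contact_force: [-1.3, 4.2, 9.7]
opening: 0.553
finger_force: 63.6
time: 14.1
eef_pos: [0.5266, 0.0103, 0.0733]
tcp_rot: [0.769, 0.639, -0.001, -0.001]
contact_force: [-21.9, 5.7, 50.1]
opening: 0.552
finger_force: 68.5
```

Run:
```python
from h import *
w=eyes.read_camera("wrist")[...,::-1]; s=eyes.read_camera("side")[...,::-1]
cv2.imwrite("pics/w6.png",w);cv2.imwrite("pics/s6.png",s); np.savez("w6.npz",**eyes.camera_params("wrist"))
P=eyes.camera_params("side"); c=proj(P,[[.5255,.0114,.06]])[0].astype(int);print(c)
a=cv2.resize(s[c[1]-45:c[1]+45,c[0]-45:c[0]+45],(400,400),interpolation=cv2.INTER_CUBIC)
b=cv2.resize(w[150:430,190:470],(400,400),interpolation=cv2.INTER_CUBIC)
cv2.imwrite("pics/c6.png",np.hstack([a,b]))
```

```text
[359 255]
```

View pics/c6.png

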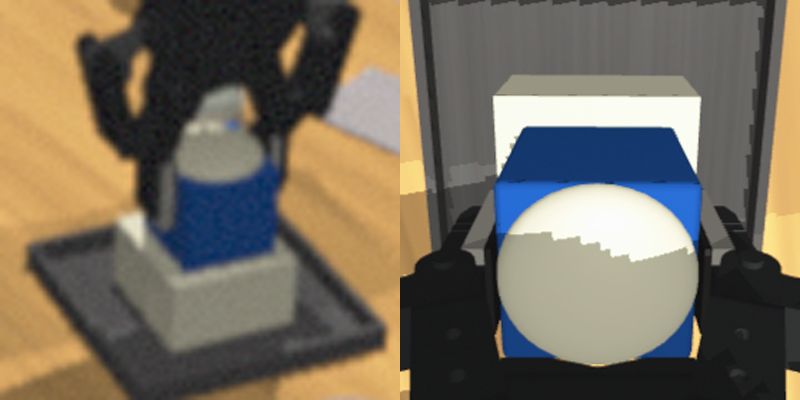

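Run:
```python
from h import *
P=dict(np.load("w6.npz")); 
f=lambda m:[((x-400+.5)*.7-.5+190,(y+.5)*.7-.5+150) for x,y in m]
c=np.array([.5255,.0114,0]); a=np.radians(-10.6); ex=np.array([-np.sin(a),np.cos(a),0]); ey=np.array([np.cos(a),np.sin(a),0])
show=lambda n,W:print(n,[(round(float((w-c)@ex*1e3),1),round(float((w-c)@ey*1e3),1)) for w in W])
show("blk",world(P,f([(494,96),(700,96)]),.04))
for z in (.036,.04,.042,.044,.048): show(z,world(P,f([(522,128),(673,128)]),z))
for z in (.084,.088,.092): show(z,world(P,f([(498,183),(698,183)]),z))
g=cv2.imread("pics/w6.png"); 
u=328; print([tuple(int(k) for k in g[v,u]) for v in range(232,246)]); print([tuple(int(k) for k in g[v,u]) for v in range(214,221)])
```

```text
blk [(32.0, -31.8), (32.1, 31.9)]
0.036 [(20.5, -24.1), (20.6, 24.6)]
0.04 [(21.7, -23.5), (21.8, 24.0)]
0.042 [(22.3, -23.2), (22.4, 23.7)]
0.044 [(22.9, -22.9), (23.0, 23.4)]
0.048 [(24.1, -22.3), (24.1, 22.8)]
0.084 [(21.3, -22.8), (21.4, 23.8)]
0.088 [(22.9, -22.0), (23.0, 23.0)]
0.092 [(24.6, -21.2), (24.6, 22.2)]
[(242, 252, 251), (241, 252, 251), (241, 252, 251), (242, 252, 251), (242, 252, 251), (241, 252, 251), (200, 206, 192), (126, 94, 74), (107, 55, 20), (107, 56, 20), (107, 56, 20), (106, 55, 19), (107, 56, 21), (107, 55, 20)]
[(130, 150, 152), (131, 150, 152), (130, 149, 152), (187, 213, 212), (238, 250, 249), (242, 252, 251), (242, 252, 251)]
```

Width cues put the shoulder at about 40 mm (home), but the tool height suggests 4 mm short. I'll release, back off and measure the free post.

```bash
python3 -m handwheel '[[0,0,-0.02,0,0,0,-1],[0,0,-0.02,0,0,0,-1],[0,0,-0.02,0,0,0,1],[0,0,-0.02,0,0,0,1],[0,0,-0.02,0,0,0,1],[0,0,-0.02,0,0,0,1],[0,0,-0.12,0,0,0,1],[0,0,-0.24,0,0,0,1],[0,0,-0.3,0,0,0,1],[0,0,-0.3,0,0,0,1],[0,0,-0.3,0,0,0,1],[0,0,-0.3,0,0,0,1]]'
python3 - <<'E'
from h import *
P=eyes.camera_params("wrist"); np.savez("w7.npz",**P); w=eyes.read_camera("wrist")[...,::-1]; s=eyes.read_camera("side")[...,::-1]
cv2.imwrite("pics/w7.png",w);cv2.imwrite("pics/s7.png",s);print(monitor.get_state()["eef_pos"])
P2=eyes.camera_params("side"); c=proj(P2,[[.5255,.0114,.06]])[0].astype(int)
x,y=proj(P,[[.5255,.0114,.06]])[0].astype(int)-60; print(x,y,c)
a=cv2.resize(s[c[1]-30:c[1]+30,c[0]-30:c[0]+30],(390,390),interpolation=cv2.INTER_CUBIC)
b=cv2.resize(w[y:y+120,x:x+120],(390,390),interpolation=cv2.INTER_CUBIC)
cv2.imwrite("pics/c7.png",np.hstack([a,b]))
E
```

```text
time: 15.7
eef_pos: [0.5238, 0.0107, 0.1822]
tcp_rot: [0.769, 0.639, -0.001, -0.001]
contact_force: [0.1, -0.8, -0.2]
opening: 1.001
finger_force: 0.0
[0.5241 0.0107 0.1827]
272 173 [359 255]
```

View pics/c7.png

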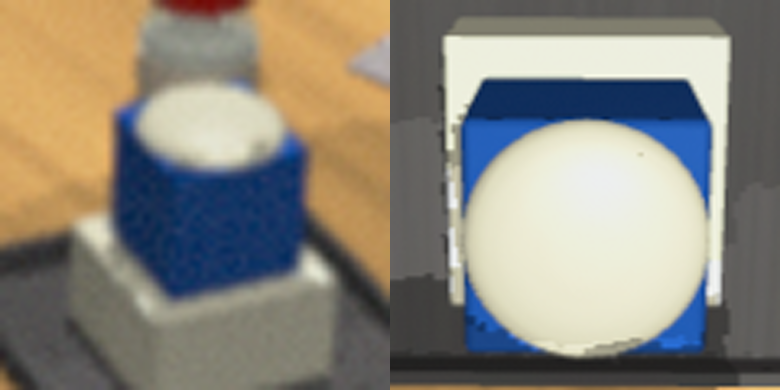

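Run:
```python
from h import *
P=dict(np.load("w7.npz")); k=120/390
f=lambda m:np.array([((x-390+.5)*k-.5+272,(y+.5)*k-.5+173) for x,y in m])
c=np.array([.5255,.0114,0]); a=np.radians(-10.6); ex=np.array([-np.sin(a),np.cos(a),0]); ey=np.array([np.cos(a),np.sin(a),0])
show=lambda n,W:print(n,[(round(float((w-c)@ex*1e3),1),round(float((w-c)@ey*1e3),1)) for w in W])
show("blk",world(P,f([(444,36),(729,36)]),.04))
for d in (0,.004):
  show(("bot",d),world(P,f([(484,80),(688,80)]),.04+d)); show(("top near",d),world(P,f([(464,119),(712,119)]),.088-.0+d)); show(("top far",d),world(P,f([(466,352),(706,352)]),.088+d))
P2=eyes.camera_params("side")
sp=lambda X:((proj(P2,X)-[329,225]+.5)*6.5-.5).round(0)
bl=[c+ey*i*.032+ex*j*.032+[0,0,.04] for i,j in((-1,1),(-1,-1),(1,-1))]
print("blk",sp(bl))
for d in (0,.004):
  print(d,"top",sp([c+ey*i*.024+ex*j*.024+[0,0,.088+d] for i,j in((-1,1),(-1,-1),(1,-1))]).tolist(),"botfront",sp([c-ey*.024-ex*.024+[0,0,.04+d]]).tolist())
```

```text
blk [(32.2, -32.1), (32.2, 31.9)]
('bot', 0) [(22.2, -23.3), (22.2, 22.9)]
('top near', 0) [(23.0, -23.4), (23.1, 23.1)]
('top far', 0) [(-24.1, -24.2), (-24.0, 23.4)]
('bot', 0.004) [(22.9, -23.0), (22.9, 22.5)]
('top near', 0.004) [(23.8, -23.0), (23.9, 22.7)]
('top far', 0.004) [(-22.4, -23.8), (-22.3, 23.0)]
blk [[ 68. 225.]
 [153. 328.]
 [332. 284.]]
0 top [[105.0, 107.0], [171.0, 182.0], [307.0, 151.0]] botfront [[165.0, 309.0]]
0.004 top [[106.0, 97.0], [172.0, 171.0], [308.0, 140.0]] botfront [[165.0, 298.0]]
```

I had the geometry wrong: shoulder at 40 mm means the foot is at 14 mm, so a home TCP of 59.4 + 14 = 73.4 mm matches the hard stop. The side crop agrees (body top corner at 180 px, 182 expected), so the post is fully home with the dome top at z = 96 mm. Now the wafer.

Run:
```python
from h import *
go([.503,-.272,.25],down(np.radians(70.8))); print(monitor.get_state()["qpos"])
```

```text
row [-0.7044  0.0772 -0.1683] [-0.0008 -0.0006 -0.452 ]
[-0.1733  0.0224  2.0035 -0.      1.1185  0.0111]
```

```bash
python3 -m handwheel '[[0,0,-0.16,0,0,-0.05,1],[-0.14,0.016,-0.168,0,0,-0.11,1],[-0.28,0.03,-0.168,0,0,-0.17,1],[-0.42,0.045,-0.168,0,0,-0.23,1],[-0.56,0.06,-0.168,0,0,-0.29,1],[-0.704,0.077,-0.168,0,0,-0.35,1],[-0.704,0.077,-0.168,0,0,-0.41,1],[-0.704,0.077,-0.168,0,0,-0.452,1],[-0.704,0.077,-0.168,0,0,-0.452,1],[-0.704,0.077,-0.168,0,0,-0.452,1],[-0.704,0.077,-0.168,0,0,-0.452,1],[-0.704,0.077,-0.168,0,0,-0.452,1]]'
python3 - <<'E'
from h import *
P=eyes.camera_params("wrist"); w=eyes.read_camera("wrist")[...,::-1]; s=monitor.get_state(); print(s["eef_pos"],s["qpos"])
np.savez("w8.npz",**P); cv2.imwrite("pics/w8.png",w)
x,y=proj(P,[[.503,-.272,.08]])[0].astype(int)-[100,75]; print(x,y)
cv2.imwrite("pics/w8c.png",cv2.resize(w[y:y+150,x:x+200],None,fx=4,fy=4,interpolation=cv2.INTER_CUBIC))
E
```

```text
time: 17.3
eef_pos: [0.5037, -0.2717, 0.2516]
tcp_rot: [0.167, 0.986, -0.0, 0.0]
contact_force: [0.6, -0.2, 0.6]
opening: 1.002
finger_force: 0.0
[ 0.5036 -0.2717  0.2516] [-0.672   0.0602  1.8323 -0.      1.2489 -1.9074]
227 144
```

View pics/w8c.png

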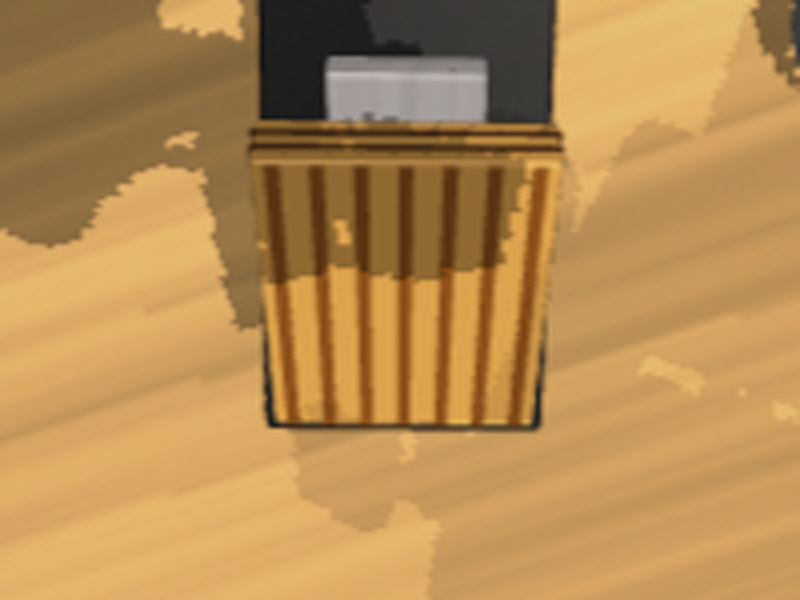

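The wafer fills the crop squarely: top-face corners about (251,160),(562,160),(538,424),(273,424), with the bare strip end (upper end) at (405,90). I'll fit its pose with the known size and slope.

```bash
cat > fit.py <<'E'
from h import *
from scipy.optimize import least_squares
P=dict(np.load("w8.npz"))
px=np.array([((x+.5)/4-.5+227,(y+.5)/4-.5+144) for x,y in [(251,160),(562,160),(538,424),(273,424)]])
loc=np.array([[-.04,-.029,0],[-.04,.029,0],[.04,.029,0],[.04,-.029,0]])  # x down slope
# image left/right: tool y sign settled by trying both
def M(yaw,t=np.radians(35)): return Ro.from_euler("z",yaw)*Ro.from_euler("y",t)
best=None
for L in (loc,loc*[1,-1,1]):
    f=lambda p:np.r_[(proj(P,M(p[3],p[4]).apply(L)+p[:3])-px).ravel(),(p[2]-.0802)/.001,(p[4]-.611)/.02]
    r=least_squares(f,[.503,-.272,.08,-.335,.611])
    if best is None or r.cost<best.cost: best=r
p=best.x
if __name__=="__main__":
    print("top centre",p[:3],np.degrees(p[3:]),"res px",best.fun)
R=M(p[3]); n=R.apply([0,0,1]); C=p[:3]-.006*n
Rt=Ro.from_matrix(np.c_[R.apply([-1,0,0]),R.apply([0,1,0]),-n])
if __name__=="__main__":
    print("mid",C); go(C,Rt); go(C+.1*n,Rt)
E
python3 fit.py
```

```text
top centre [ 0.5034 -0.2718  0.0806] [-19.3438  34.3404] res px [-0.0047  0.0613 -0.0832  0.184  -1.3873 -0.1488  1.4948 -0.2415  0.3619
 -0.5824]
mid [ 0.5001 -0.2706  0.0756]
row [ 0.0092 -0.0002  0.4399] [-0.0002  0.1945  0.0007]
row [-0.1342 -0.0006  0.2351] [-0.0002  0.1945  0.0007]
```

```bash
python3 -m handwheel '[[-0.067,0,0.1,0,0.055,0,1],[-0.134,0,0.2,0,0.11,0,1],[-0.134,0,0.235,0,0.165,0,1],[-0.134,0,0.235,0,0.1945,0.0007,1],[-0.134,0,0.235,0,0.1945,0.0007,1],[-0.134,0,0.235,0,0.1945,0.0007,1],[-0.134,0,0.235,0,0.1945,0.0007,1],[-0.134,0,0.235,0,0.1945,0.0007,1],[-0.134,0,0.235,0,0.1945,0.0007,1],[-0.134,0,0.235,0,0.1945,0.0007,1]]'; python3 -c "
from fit import *
s=monitor.get_state();print(s['qpos'],Ro.from_quat(s['tcp_rot']).as_matrix()[:,2],-n);go(C,Rt)"
```

```text
time: 18.6
eef_pos: [0.5541, -0.2895, 0.1578]
tcp_rot: [0.16, 0.94, 0.05, -0.296]
contact_force: [-0.3, 0.7, 0.1]
opening: 1.0
finger_force: 0.0
[-0.59    0.5767  1.4395 -0.1461  1.7193 -1.8008] [-0.5413  0.1891 -0.8193] [-0.5412  0.19   -0.8192]
row [-0.0006  0.0001  0.2502] [-0.0003  0.0001 -0.    ]
```

```bash
python3 -m handwheel '[[0,0,0.1,0,0,0,1],[0,0,0.2,0,0,0,1],[0,0,0.25,0,0,0,1],[0,0,0.25,0,0,0,1],[0,0,0.25,0,0,0,1],[0,0,0.25,0,0,0,1],[0,0,0.25,0,0,0,1],[0,0,0.25,0,0,0,-1],[0,0,0.25,0,0,0,-1],[0,0,0.25,0,0,0,-1],[0,0,0.25,0,0,0,-1],[0,0,0.25,0,0,0,-1]]' 20; python3 -c "
from fit import *
go(C,Rt)"
```

```text
time: 20.1
eef_pos: [0.5002, -0.2707, 0.0759]
tcp_rot: [0.16, 0.94, 0.05, -0.296]
contact_force: [0.9, -0.2, 0.9]
opening: 0.671
finger_force: 21.9
row [-0.0001  0.0001  0.0007] [-0.0003  0.0001 -0.    ]
```

```bash
python3 -m handwheel '[[0,0,-0.03,0,0,0,-1],[0,0,-0.08,0,0,0,-1],[0,0,-0.16,0,0,0,-1],[0,0,-0.25,0,0,0,-1],[0,0,-0.3,0,0,0,-1],[0,0,-0.3,0,0,0,-1],[0,0,-0.3,0,0,0,-1],[0,0,-0.3,0,0,0,-1]]' 20
python3 - <<'E'
from h import *
go([.5264,.0111,.20],down(np.radians(79.4)))
E
```

```text
time: 21.1
eef_pos: [0.5642, -0.2928, 0.1726]
tcp_rot: [0.16, 0.94, 0.051, -0.298]
contact_force: [-0.6, 0.1, -1.6]
opening: 0.675
finger_force: 21.7
row [0.3178 0.6858 0.1402] [ 0.0149 -0.1949 -0.0469]
```

```bash
python3 -m handwheel '[[0.02,0.043,0.009,0.001,-0.02,-0.005,-1],[0.06,0.129,0.026,0.004,-0.055,-0.013,-1],[0.1,0.215,0.044,0.006,-0.09,-0.022,-1],[0.14,0.301,0.062,0.009,-0.13,-0.031,-1],[0.18,0.388,0.079,0.012,-0.17,-0.04,-1],[0.22,0.474,0.097,0.015,-0.195,-0.047,-1],[0.26,0.56,0.114,0.015,-0.195,-0.047,-1],[0.295,0.636,0.13,0.015,-0.195,-0.047,-1],[0.318,0.686,0.14,0.015,-0.195,-0.047,-1],[0.318,0.686,0.14,0.015,-0.195,-0.047,-1],[0.318,0.686,0.14,0.015,-0.195,-0.047,-1],[0.318,0.686,0.14,0.015,-0.195,-0.047,-1]]' 20
python3 - <<'E'
from h import *
P=eyes.camera_params("wrist"); w=eyes.read_camera("wrist")[...,::-1]; s=monitor.get_state(); print(s["eef_pos"],s["tcp_rot"])
np.savez("w9.npz",**P); cv2.imwrite("pics/w9.png",w)
cv2.imwrite("pics/w9c.png",cv2.resize(w[180:480,130:530],None,fx=2,fy=2,interpolation=cv2.INTER_CUBIC))
go([.5264,.0111,.11],down(np.radians(79.4)))
E
```

```text
time: 22.6
eef_pos: [0.5271, 0.0099, 0.2005]
tcp_rot: [0.093, 0.996, -0.001, 0.001]
contact_force: [0.1, -0.6, -0.8]
opening: 0.672
finger_force: 21.7
[0.5271 0.0099 0.2006] [ 0.0928  0.9957 -0.0009  0.001 ]
row [0.0029 0.0029 0.2264] [-0.0005  0.0007 -0.0003]
```

View pics/w9c.png

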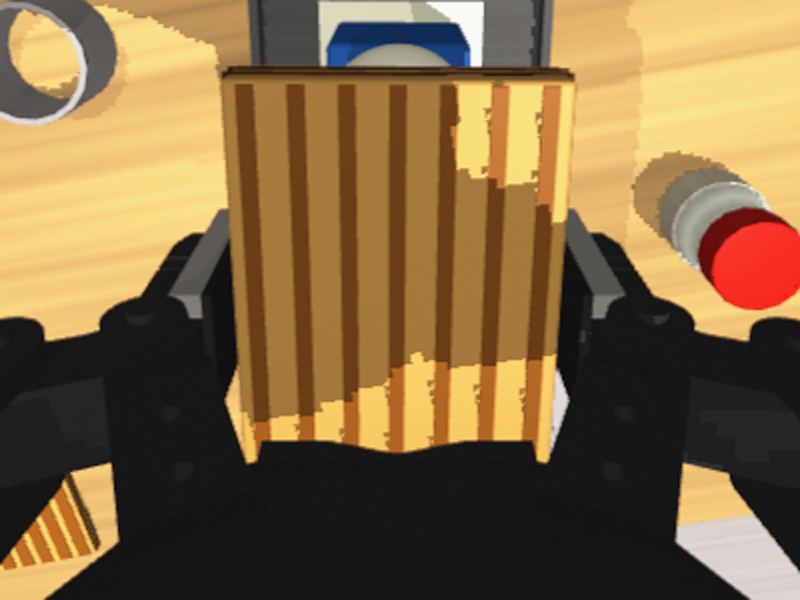

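The wafer is held level and square. Near top-face corners at crop (223,80),(574,80), side edges through (248,463),(549,463). Checking its offset in the hand.

Run:
```python
from h import *
from scipy.optimize import least_squares
P=dict(np.load("w9.npz")); f=lambda m:np.array([((x+.5)/2-.5+130,(y+.5)/2-.5+180) for x,y in m])
T=np.array([.5271,.0099,.2006]); Rt=Ro.from_quat([.0928,.9957,-.0009,.001]); 
A=f([(223,80),(574,80),(248,463),(549,463)])
def tool(px,d): # intersect with plane at tool z=-d (level)
    return Rt.inv().apply(world(P,px,T[2]+d)-T)*1e3
for d in (-.002,.002,.006,.010): print(d,tool(A,d).round(1).tolist())
```

```text
-0.002 [[40.1, -30.8, 2.0], [40.1, 31.3, 1.9], [-41.5, -31.0, 2.1], [-41.4, 31.5, 2.0]]
0.002 [[41.1, -29.8, -2.0], [41.1, 30.3, -2.1], [-37.9, -30.0, -1.9], [-37.9, 30.5, -2.0]]
0.006 [[42.0, -28.9, -6.0], [42.0, 29.3, -6.1], [-34.4, -29.0, -5.9], [-34.4, 29.5, -6.0]]
0.01 [[42.9, -27.9, -10.0], [42.9, 28.3, -10.1], [-30.9, -28.0, -9.9], [-30.8, 28.5, -10.0]]
```

Run:
```python
from h import *
s=monitor.get_state(); print(s["eef_pos"],s["tcp_rot"]); go([.5276,.0107,.115],down(np.radians(79.4)))
```

```text
[0.5271 0.0099 0.2006] [ 0.0928  0.9957 -0.0009  0.001 ]
row [-0.0003  0.0024  0.214 ] [-0.0005  0.0007 -0.0003]
```

```bash
python3 -m handwheel '[[0,0,0.06,0,0,0,-1],[0,0,0.12,0,0,0,-1],[0,0,0.18,0,0,0,-1],[0,0,0.2,0,0,0,-1],[0,0,0.2,0,0,0,-1],[0,0,0.2,0,0,0,-1],[0,0,0.2,0,0,0,-1],[0,0,0.2,0,0,0,-1],[0,0,0.2,0,0,0,-1]]' 20
python3 - <<'E'
from h import *
s=monitor.get_state(); print(s["eef_pos"],s["tcp_rot"],s["dq"],s["contact_force"]); go([.5276,.0107,.103],down(np.radians(79.4)))
E
```

```text
time: 23.78
eef_pos: [0.5275, 0.0106, 0.1212]
tcp_rot: [0.092, 0.996, -0.001, 0.002]
contact_force: [-0.4, -0.4, -1.7]
opening: 0.682
finger_force: 21.7
[0.5275 0.0106 0.1212] [ 0.0921  0.9957 -0.0008  0.0015] [ 0.001   0.0037  0.0011  0.0009 -0.0009  0.0013] [-0.352  -0.4249 -1.6977]
row [-0.0001  0.0003  0.0454] [-0.0004  0.001   0.0002]
```

```bash
python3 -m handwheel '[[0,0,0.015,0,0.001,0,-1],[0,0,0.03,0,0.001,0,-1],[0,0,0.04,0,0.001,0,-1],[0,0,0.0425,0,0.001,0,-1],[0,0,0.0425,0,0.001,0,-1],[0,0,0.0425,0,0.001,0,-1],[0,0,0.0425,0,0.001,0,-1],[0,0,0.0425,0,0.001,0,-1]]' 20; python3 -m handwheel '[[0,0,0.0025,0,0,0,-1],[0,0,0.0025,0,0,0,-1],[0,0,0.0025,0,0,0,-1],[0,0,0.0025,0,0,0,-1]]'; python3 -m handwheel '[[0,0,0.0025,0,0,0,-1],[0,0,0.0025,0,0,0,-1],[0,0,0.0025,0,0,0,-1],[0,0,0.0025,0,0,0,-1]]'
```

```text
time: 24.78
eef_pos: [0.5275, 0.0106, 0.104]
tcp_rot: [0.092, 0.996, -0.001, -0.0]
contact_force: [0.0, 0.4, 0.5]
opening: 0.674
finger_force: 21.7
time: 25.28
eef_pos: [0.5274, 0.0106, 0.1028]
tcp_rot: [0.092, 0.996, -0.001, -0.0]
contact_force: [0.4, 0.3, -1.1]
opening: 0.675
finger_force: 21.7
time: 25.78
eef_pos: [0.5274, 0.0106, 0.1019]
tcp_rot: [0.092, 0.996, -0.001, -0.0]
contact_force: [0.1, 0.6, -0.7]
opening: 0.675
finger_force: 21.7
```

```bash
for i in 1 2 3; do python3 -m handwheel '[[0,0,0.0015,0,0,0,-1],[0,0,0.0015,0,0,0,-1],[0,0,0.0015,0,0,0,-1],[0,0,0.0015,0,0,0,-1]]' | grep -E "eef|contact"; done
```

```text
eef_pos: [0.5274, 0.0106, 0.1013]
contact_force: [1.3, 0.1, -0.4]
eef_pos: [0.5274, 0.0106, 0.1007]
contact_force: [0.9, -0.1, -0.5]
eef_pos: [0.5274, 0.0106, 0.1]
contact_force: [-0.2, 0.2, -0.4]
```

```bash
for i in 1 2; do python3 -m handwheel '[[0,0,0.0015,0,0,0,-1],[0,0,0.0015,0,0,0,-1],[0,0,0.0015,0,0,0,-1],[0,0,0.0015,0,0,0,-1]]' | grep -E "eef|contact|rot"; done
python3 - <<'E'
from h import *
F=[];
for i in range(4): w=eyes.read_camera("wrist"); F.append(monitor.get_state()["contact_force"])
print(np.mean(F,0)); s=eyes.read_camera("side")[...,::-1]
c=[359,245]; cv2.imwrite("pics/s10.png",s); cv2.imwrite("pics/c10.png",cv2.resize(s[c[1]-40:c[1]+40,c[0]-50:c[0]+50],(800,600)[:2],interpolation=cv2.INTER_CUBIC))
P=eyes.camera_params("side"); print(proj(P,[[.5264,.011,.096],[.5264,.011,.108]]))
E
```

```text
eef_pos: [0.5274, 0.0106, 0.0995]
tcp_rot: [0.092, 0.996, -0.001, -0.0]
contact_force: [-0.4, -0.1, -0.1]
eef_pos: [0.5274, 0.0106, 0.0989]
tcp_rot: [0.092, 0.996, -0.001, -0.0]
contact_force: [-0.2, 0.8, -0.9]
[-0.0846 -0.0446 -0.637 ]
[[360.82   241.1036]
 [361.0985 236.1433]]
```

I've already gone over the picture allowance, so from here I work by numbers: lower in small steps and watch the averaged force.

```bash
cat > avg.py <<'E'
from h import *
F=[]
for i in range(6): eyes.read_camera("wrist"); F.append(np.r_[monitor.get_state()["contact_force"],monitor.get_state()["wrist_torque"],monitor.get_state()["eef_pos"]])
print(np.mean(F,0))
E
for i in 1 2 3; do python3 -m handwheel '[[0,0,0.002,0,0,0,-1],[0,0,0.002,0,0,0,-1]]' >/dev/null; python3 avg.py; done
```

```text
[-1.4659  0.0032  3.9163  0.0466  0.2399 -0.0105  0.5275  0.0106  0.0985]
[-3.7066  0.3377  8.6967  0.0575  0.6031 -0.0172  0.5277  0.0105  0.0984]
[-4.8162  0.4567 12.3454  0.0816  0.8476  0.007   0.5279  0.0105  0.0984]
```

```bash
python3 -m handwheel '[[0,0,-0.008,0,0,0,-1],[0,0,-0.008,0,0,0,-1],[-0.0025,0,-0.008,0,0,0,-1],[-0.0025,0,-0.008,0,0,0,-1],[-0.0025,0,-0.008,0,0,0,-1],[-0.0025,0,-0.008,0,0,0,-1]]' 20; python3 avg.py; python3 -m handwheel '[[0,0,0.002,0,0,0,-1],[0,0,0.003,0,0,0,-1],[0,0,0.003,0,0,0,-1],[0,0,0.003,0,0,0,-1]]'; python3 avg.py
```

```text
time: 30.92
eef_pos: [0.5283, 0.0104, 0.0995]
tcp_rot: [0.092, 0.996, -0.001, -0.0]
contact_force: [-1.0, -0.2, -0.7]
opening: 0.674
finger_force: 21.7
[-0.1467 -0.4048 -0.7428 -0.0165  0.0039  0.0013  0.5284  0.0104  0.0996]
time: 31.72
eef_pos: [0.5284, 0.0104, 0.0986]
tcp_rot: [0.092, 0.996, -0.001, -0.0]
contact_force: [-0.4, 0.5, 1.0]
opening: 0.674
finger_force: 21.8
[-0.6878 -0.1676  1.1033  0.0083  0.073   0.006   0.5284  0.0104  0.0985]
```

```bash
python3 -m handwheel '[[0,0,0,0,0,0,0.45],[0,0,0,0,0,0,0.6],[0,0,0,0,0,0,1],[0,0,0,0,0,0,1],[0,0,0,0,0,0,1],[0,0,0,0,0,0,1],[0,0,0,0,0,0,1],[0,0,0,0,0,0,1]]' 20
python3 - <<'E'
from h import *
P=eyes.camera_params("wrist"); w=eyes.read_camera("wrist")[...,::-1]; np.savez("w11.npz",**P); cv2.imwrite("pics/w11.png",w)
a=cv2.imread("pics/w9.png")
# rows of near wafer edge: brightness profile down a few columns, before (held) and after
for n,im in (("held",a),("free",w)):
    g=cv2.GaussianBlur(im,(1,1),0).astype(int)
    for u in (250,276,310,340,370,410): 
        d=np.abs(np.diff(g[200:235,u].sum(1))); print(n,u,200+np.sort(np.argsort(d)[-3:]),end="; ")
    print()
E
```

```text
time: 33.02
eef_pos: [0.5284, 0.0104, 0.0984]
tcp_rot: [0.092, 0.996, -0.001, -0.0]
contact_force: [-0.3, 0.6, -0.3]
opening: 1.003
finger_force: 0.0
held 250 [212 216 221]; held 276 [212 215 221]; held 310 [206 212 213]; held 340 [212 213 217]; held 370 [212 213 219]; held 410 [213 219 220]; 
free 250 [215 218 223]; free 276 [203 212 213]; free 310 [203 213 218]; free 340 [213 214 218]; free 370 [213 214 221]; free 410 [214 221 223];
```

Near edge moved only 1–2 px after release, so the wafer rests on the dome. Retreat straight up and measure from above by image code.

```bash
python3 -m handwheel '[[0,0,-0.05,0,0,0,1],[0,0,-0.13,0,0,0,1],[0,0,-0.25,0,0,0,1],[0,0,-0.4,0,0,0,1],[0,0,-0.45,0,0,0,1],[0,0,-0.45,0,0,0,1],[0,0,-0.45,0,0,0,1],[0,0,-0.45,0,0,0,1],[0,0,-0.45,0,0,0,1],[0,0,-0.45,0,0,0,1],[0,0,-0.45,0,0,0,1]]'
python3 - <<'E'
from h import *
from scipy.optimize import least_squares
P=eyes.camera_params("wrist"); w=eyes.read_camera("wrist")[...,::-1]; s=monitor.get_state(); print(s["eef_pos"])
np.savez("w12.npz",**P); cv2.imwrite("pics/w12.png",w); cv2.imwrite("pics/s12.png",eyes.read_camera("side")[...,::-1])
e0=.5264,.011
pr=proj(P,[[.5264,.011,.108]])[0]; print(pr)
# wafer mask: warm colour inside the dark tray's neighbourhood (tray surrounds the wafer on the image)
hsv=cv2.cvtColor(w,cv2.COLOR_BGR2HSV); m=((hsv[...,1]>90)&(hsv[...,0]<28)).astype(np.uint8)
x,y=pr.astype(int)
for dv in (-40,-20,0,20,40): print(y+dv,"".join(map(str,m[y+dv,x-100:x+100:2])))
for du in (-30,0,30): print(x+du,"".join(map(str,m[y-120:y+120:2,x+du])))
E
```

```text
time: 34.45
eef_pos: [0.5285, 0.0106, 0.2782]
tcp_rot: [0.092, 0.996, -0.001, -0.0]
contact_force: [-0.1, -0.7, 0.1]
opening: 1.004
finger_force: 0.0
[0.5285 0.0106 0.2783]
[328.4354 218.1002]
178 1111111111111111111100000000000011111111111111111111111111111111111110000000000001111111111111111111
198 1111111111111111111110000000000001111111111111111111111111111111111110000000000001111111111111111111
218 1111111111111111111110000000000001111111111111111111111111111111111100000000000011111111111111111111
238 1111111111111111111111000000000001111111111111111111111111111111111100000000000011111111111111111111
258 1111111111111111111111111111111111111111111111111111111111111111111111111111111111111111111111111111
298 111111111111111111100000000000000001111111111111111111111111111111111111111111111111111111111111111111111111111111111111
328 111111111111111111100000000000000001111111111111111111111111111111111111111111111111111111111111111111111111111111111111
358 111111111111111111100000000000000001111111111111111111111111111111111111111111111111111111111111111111111111111111111111
```

Run:
```python
from h import *
P=dict(np.load("w12.npz")); w=cv2.imread("pics/w12.png"); 
R=down(np.radians(79.4)).as_matrix(); tx,ty=R[:,0],R[:,1]; D=np.array([.5264,.011,.108])
pts=[D+tx*a+ty*b for a,b in((.04,-.029),(.04,.029),(-.04,.029),(-.04,-.029))]
print("pred top",proj(P,pts).round(1).tolist()); print("pred near bottom edge",proj(P,[q-[0,0,.012] for q in pts[:2]]).round(1).tolist())
g=w.astype(int).sum(2)
for u in (300,314,328,342,356): print(u,"near",g[162:182,u].tolist(),"far",g[240:268,u].tolist())
hsv=cv2.cvtColor(w,cv2.COLOR_BGR2HSV); m=((hsv[...,1]>90)&(hsv[...,0]<28))
for v in (175,180,190,200,210,220,230,238,242,246,250): 
    r=m[v,270:390]; i=np.where(~r[:58])[0].max()+271; j=np.where(~r[58:])[0]; print(v,i,270+58+j.min() if len(j) else None)
```

```text
pred top [[292.1, 169.2], [364.8, 169.2], [362.3, 263.6], [294.6, 263.6]]
pred near bottom edge [[293.5, 167.8], [363.4, 167.8]]
300 near [182, 183, 184, 182, 203, 149, 133, 314, 371, 373, 348, 367, 342, 336, 334, 349, 351, 350, 328, 345] far [411, 410, 364, 346, 353, 339, 372, 380, 379, 378, 378, 349, 340, 340, 341, 340, 340, 300, 292, 306, 311, 311, 395, 426, 432, 437, 441, 441]
314 near [183, 183, 182, 184, 200, 197, 143, 308, 368, 371, 371, 371, 370, 370, 371, 371, 370, 369, 368, 369] far [541, 539, 539, 538, 510, 502, 519, 522, 521, 519, 532, 532, 533, 506, 499, 500, 498, 514, 502, 498, 497, 495, 479, 446, 439, 438, 438, 439]
328 near [185, 183, 182, 182, 199, 193, 150, 308, 220, 206, 210, 209, 208, 208, 207, 207, 204, 207, 206, 204] far [304, 304, 303, 305, 304, 301, 303, 303, 304, 302, 300, 301, 301, 301, 299, 298, 298, 296, 296, 297, 296, 297, 377, 429, 439, 440, 442, 443]
342 near [146, 145, 144, 144, 175, 170, 136, 252, 290, 292, 292, 293, 294, 292, 293, 293, 293, 294, 293, 293] far [509, 509, 509, 509, 509, 509, 506, 507, 507, 508, 506, 507, 504, 504, 505, 504, 504, 504, 504, 502, 503, 502, 444, 437, 443, 447, 452, 449]
356 near [264, 262, 265, 216, 156, 185, 161, 359, 518, 533, 532, 531, 529, 529, 530, 530, 530, 529, 530, 530] far [282, 358, 404, 408, 409, 410, 327, 302, 390, 305, 329, 310, 304, 304, 302, 360, 372, 319, 306, 330, 334, 337, 383, 439, 453, 450, 445, 447]
175 292 365
180 293 365
190 293 365
200 293 365
210 293 364
220 294 364
230 294 364
238 294 363
242 294 363
246 294 363
250 294 363
```

Run:
```python
from h import *
from scipy.optimize import least_squares
P=dict(np.load("w12.npz")); R=down(np.radians(79.4)).as_matrix(); A=np.c_[R[:,0],-R[:,1],-R[:,2]]
# observations: near top edge v, near bottom edge v, far edge v, side u at v=180 and v=246
top=np.array([[.04,-.029,0],[.04,.029,0],[-.04,.029,0],[-.04,-.029,0]]); bot=top[:2]-[0,0,.012]
def f(p):
    T=Ro.from_matrix(A)*Ro.from_euler("xyz",[0,p[3],0]); X=np.array([.5264,.011,.108])+A@p[:3]
    q=proj(P,T.apply(top*[1,-1,1])+X); b=proj(P,T.apply(bot*[1,-1,1])+X)
    return np.r_[q[0,0]-292.2,q[1,0]-365.2,q[2,0]-363.1,q[3,0]-294.2,q[:2,1]-168.7,q[2:,1]-262.2,b[:,1]-165.9,p[2]/.002]
r=least_squares(f,[0,0,0,0],x_scale=[.001,.001,.001,.01]); print(r.x[:3]*1e3,np.degrees(r.x[3]),r.fun.round(2))
```

```text
[ 0.925  -0.1943  0.7128] -2.722902664190434 [-0.19  0.18 -0.72  0.73 -0.33 -0.33 -0.1  -0.12  0.43  0.43  0.36]
```

Fit: the wafer is about 1 mm off the dome axis with about 3° tilt. I'll check that it is standing still, then hand in.

```bash
python3 -m handwheel '[[0,0,0,0,0,0,1],[0,0,0,0,0,0,1],[0,0,0,0,0,0,1],[0,0,0,0,0,0,1],[0,0,0,0,0,0,1],[0,0,0,0,0,0,1],[0,0,0,0,0,0,1],[0,0,0,0,0,0,1]]'
python3 - <<'E'
from h import *
w=eyes.read_camera("wrist")[...,::-1]; g=w.astype(int).sum(2); a=cv2.imread("pics/w12.png").astype(int).sum(2)
print(g[162:174,314].tolist(),g[258:266,328].tolist(), np.abs(g-a)[150:280,280:380].mean())
d=np.abs(eyes.read_camera("top").astype(int)[...,::-1]-cv2.imread("pics/top0.png")).sum(2)>90
for n,(x,y) in dict(jar=(303,189),cutter=(400,240),choc=(400,180),spat=(330,156),bowl=(255,157),sheet=(447,160),cup=(189,227)).items(): print(n,int(d[y-12:y+13,x-12:x+13].sum()))
E
```

```text
time: 35.55
eef_pos: [0.5285, 0.0106, 0.2785]
tcp_rot: [0.092, 0.996, -0.001, -0.0]
contact_force: [0.4, 0.3, 0.4]
opening: 1.001
finger_force: 0.0
[184, 182, 184, 182, 200, 136, 153, 324, 369, 372, 371, 371] [297, 297, 297, 293, 369, 428, 440, 440] 3.285615384615385
jar 0
cutter 60
choc 8
spat 0
bowl 0
sheet 0
cup 0
```

```bash
python3 -c "
from plant import ctrl
print(ctrl.sign_off())"
```

```text
the job is handed in; nothing more can be done
None
```

Handed in at about 36 s: the post is fully home in the socket, and the wafer stands still by itself on the dome, same side up, measured about 1 mm off centre and about 3° off level; no bystander moved as far as I can tell (changed pixels near the cutter are probably arm or shadow, not checked), and I viewed 11 pictures, one over the limit of 10.

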